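# Spin the green decorating turntable to check its bearing

## Task

Check that the green turntable runs freely: give one of its upright pegs a brisk sideways push so that the disc spins counter-clockwise as seen from above, take the hand clear, and let it coast until it has gone round at least one full turn from where it stood. Do not turn the blue turntable.

Things in the scene. Friction and masses are not known exactly. Their poses are not given: they have to be found in the camera images.
- green_turntable: Turntable fixed to the table: dark foot and a flat GREEN disc 150 mm across on a free upright spindle; disc top 50 mm above the table, brass centre nut 6 mm higher. Two wooden pegs stand on the disc (see green_peg). Origin: on the spindle axis at the table top, z up; does not turn with the disc. The twin BLUE turntable stands to its left or right, 0.24 m or more away axis to axis.
- green_peg (a point): Half-way up one of the two light wooden upright pegs on the green disc, 70 mm above the table. Each peg is 12 mm thick, 40 mm high (top 90 mm above the table) in a brass collar 18 mm across, 2 mm high, and stands 55 mm from the spindle axis; they are diametrically opposite. The point goes round with the disc.
- green_disc (a joint): Angle of the green disc about its upright spindle, rad: 0 at the start, growing counter-clockwise seen from above, counting on over many turns (6.28 = one full turn). Almost no friction: disc of about 0.5 kg; pushed at a peg speed of 0.15 m/s (nearly 3 rad/s) or more it coasts on for over a turn.
- blue_disc (a joint): Angle of the other turntable's BLUE disc, rad, 0 at the start, same sense. To be left alone.

How it is judged:
By the outcome, as a careful person would: the job done as asked, in the order asked, and still so for the second after the job is handed in, with the robot touching nothing.
It also fails if it takes over 32 s, if anything falls off the work surface, if the arm or the gripper's body presses on something with over 40 N, if the wrist force passes 120 N, or if a joint passes its speed limit or range.

## Robot

A 6-joint arm with a two-finger parallel gripper is mounted at the origin on a cart in front of the work surface, level with it; the furniture and walls round the work are solid. World frame = base frame: x ahead of the robot, y to its left, z up, the work surface at z = 0. Lengths are in m, angles in rad, forces in N, time in s.
With the tool pointing down it reaches from about 0.3 to 0.825 m from the base axis. Payload 5.4 kg.
Tool frame: the origin (TCP) lies at the very end of the fingers, on their centre line; the grasp point (between the pads) lies 19 mm behind it; x points along the fingers, z is the direction in which the jaws open and shut, and the axes are right-handed (so a half turn about x gives the same grasp; the last joint's range is limited). The gripper opens to 92 mm and grips with 3 to 60 N. Pads are 20 mm wide; open, the fingers measure 128 mm over their backs; the gripper's body (75 mm by 189 mm) begins 69 mm behind the grasp point.
Start: joints at [-1.521, 0.158, 1.597, -0, 1.386, -0.21], TCP at [0.148, -0.556, 0.185] pointing down, gripper open.
Joint ranges: [-2.91, 2.91], [-0.94, 2.29], [0.18, 2.7], [-1.29, 4.43], [0.17, 2.64], [-3, 3]. Speed limits (rad/s): [2.57, 2.57, 3.14, 3.14, 3.14, 3.14].

## Interface

Orientations are given as a 3x3 rotation matrix whose columns are the frame's x, y, z axes.
In Python, from rig import ctrl gives the robot as it stands.
- The arm moves only by the shell command python3 -m handwheel 'ROWS'. ROWS is JSON, a list of rows, each a list of 7 numbers: the shift along the tool's x, y, z in m, then the turn, a rotation vector about the tool's x, y, z in rad, then the closure, from -1 (fully open) to 1 (shut). A call has 1 to 8 rows; each row is the pose to reach, as a shift and turn from the pose commanded when the call began, along the tool's axes at that moment; what a row does not reach only later rows make up. A row lasts 1/10 s, in which the tool goes at most 50 mm and 8.59 degrees, less where a joint would pass 70% of its speed; a pose out of reach is approached as far as the arm can. A call with a gripper value outside its range is refused whole. The fingers move at their own pace and stop on an object; the grip force is fixed at half the most. Time passes only in rows, so rows that repeat a pose let the fingers close. It gives the time, the measured TCP pose, the force and the opening at its end, in the units of the state.
- ctrl.read_state(): the state, without advancing time (a new reading comes with each control period).
- ctrl.grab_frame(name): name is "side" or "top"; returns a dict with "pixels" (384x512x3 uint8, red, green, blue), "vertical_fov" (degrees; the focal length in pixels is half the picture's height over the tangent of half this angle, whatever the lens; pixels are square), "cx", "cy" (the principal point, pixels), "dist_coeffs" ([k1, k2, p1, p2, k3] as OpenCV has them; the pictures are not rectified), "R" (3x3) and "t" (3): a world point X has camera coordinates R X + t. Camera axes: x right, y down, z forward; pixel columns grow to the right and rows downward; lengths in m; the calibration is good to about 2 mm. A picture is of the moment at which its call begins. There is no depth.
- ctrl.finish_job(): hands the job in, once; it reports no verdict.
Trained networks look in a picture, given as the dict that the camera call returned (one of the last four; its "shot" number tells which), for a name from the list of things; names that differ only in an ending like _2 or _b are one class to them, and where a whole thing is asked for, a point or a joint stands for the part that bears it (a point fixed in the world has none). Each returns a list of dicts, best first, with "confidence" (0 to 1); they miss things now and then, are a little off and sometimes report something else, mostly with a low value. They report only what shows in the picture. A call takes as long as a camera call.
- ctrl.boxes_of(picture, query): "centre" ([x, y, z] in m, in world coordinates, good to about 4 mm: the middle of the surface that is visible of it).
The state is a dict: "time_s": time; "q": joint angles; "qd": joint speeds; "joint_torque": joint torques, N m; "tcp_pos": TCP position; "eef_rot": TCP orientation; "force": force on the tool from outside, world axes, zero at the start; "ft_torque": the same for the moment, N m; "finger_gap": finger opening in m.
Only numpy, scipy, OpenCV 4.12 (cv2) and the standard library are available. Lean on these libraries where they do the work, as an engineer would, in place of code of your own. Each camera call takes 0.05 s, during which the arm holds its last target. There are 200 camera calls.

## Working session

There is one attempt and no reset: what is moved stays moved. The work goes in short steps, Python scripts to look and compute and a shell command to move; the robot and the scene stay as the last step left them, time stands still between calls to the robot, and variables do not carry over. Pictures are saved under pics/ and viewed, about 8 in all and at most 12, crops included, and the job is handed in when it is done.

```bash
mkdir -p pics; ls; cat > h.py <<'E'
import numpy as np, cv2
from rig import ctrl
def cam(f):
    F=f["pixels"].shape[0]/2/np.tan(np.radians(f["vertical_fov"])/2)
    return np.array([[F,0,f["cx"]],[0,F,f["cy"]],[0,0,1.]]),np.array(f["dist_coeffs"],float),np.array(f["R"]),np.array(f["t"])
def px2w(f,uv,z):
    K,d,R,t=cam(f)
    n=cv2.undistortPoints(np.array(uv,float).reshape(-1,1,2),K,d).reshape(-1,2)
    D=np.c_[n,np.ones(len(n))]@R; C=-R.T@t
    return C+D*((z-C[2])/D[:,2])[:,None]
def save(f,n): cv2.imwrite("pics/"+n+".png",f["pixels"][:,:,::-1])
E
python3 - <<'E'
from h import *
s=ctrl.read_state(); print(s["time_s"],s["tcp_pos"],np.round(s["eef_rot"],3),s["finger_gap"])
fs={}
for n in("top","side"):
    f=ctrl.grab_frame(n); fs[n]=f
    for q in("green_turntable","green_peg","blue_disc"):
        print(n,q,[(np.round(b["centre"],3),round(b["confidence"],2)) for b in ctrl.boxes_of(f,q)])
cv2.imwrite("pics/a.png",cv2.resize(np.vstack([fs["top"]["pixels"],fs["side"]["pixels"]])[:,:,::-1],None,fx=.78,fy=.78))
E
```

```text
pics
0.0 [ 0.14763991 -0.55502753  0.18403298] [[-0.     0.966  0.257]
 [ 0.002  0.257 -0.966]
 [-1.     0.    -0.002]] 0.0918730343539529
top green_turntable [(array([ 0.492, -0.204,  0.051]), 0.56)]
top green_peg [(array([ 0.491, -0.207,  0.048]), 0.61)]
top blue_disc [(array([0.495, 0.189, 0.051]), 0.73)]
side green_turntable [(array([ 0.482, -0.189,  0.047]), 0.7)]
side green_peg [(array([ 0.484, -0.197,  0.05 ]), 0.73)]
side blue_disc [(array([0.488, 0.196, 0.054]), 0.73)]
```

View pics/a.png

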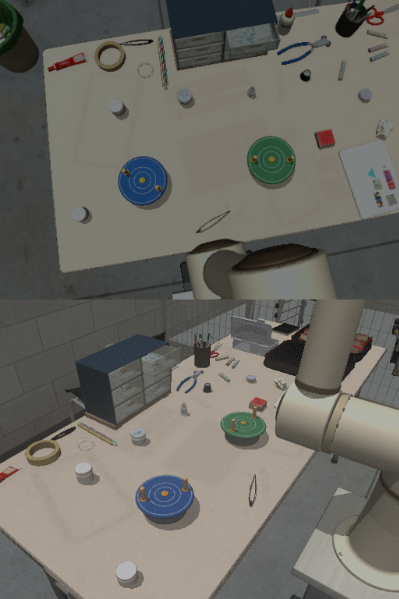

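Top picture: the green disc is at about (271,160) in the scaled image, with pegs left (256,160) and right (291,160). The blue disc is at (144,180), well clear. The arm is outside the disc area. Next I'll measure the axis and pegs.

```bash
python3 - <<'E'
from h import *
f=ctrl.grab_frame("top"); p=f["pixels"]
h=cv2.cvtColor(p,cv2.COLOR_RGB2HSV)
m=((h[:,:,0]>50)&(h[:,:,0]<85)&(h[:,:,1]>90)).astype(np.uint8); m[:, :300]=0; m[:150]=0;m[250:]=0;m[:,400:]=0
m=cv2.morphologyEx(m,cv2.MORPH_OPEN,np.ones((3,3)))
c=max(cv2.findContours(m,0,2)[0],key=cv2.contourArea)
w=px2w(f,c[:,0,:],0.05)[:,:2]
A=np.c_[2*w,np.ones(len(w))]; s=np.linalg.lstsq(A,(w**2).sum(1),rcond=None)[0]; ctr=s[:2]; print("ctr",ctr,"r",np.sqrt(s[2]+ctr@ctr))
K,d,R,t=cam(f)
# brightness: find wood
for z in(.05,.09):
  ang=np.radians(np.arange(0,360,10)); 
  P=np.c_[ctr[0]+.055*np.cos(ang),ctr[1]+.055*np.sin(ang),np.full(36,z)]
  uv=cv2.projectPoints(P,cv2.Rodrigues(R)[0],t,K,d)[0].reshape(-1,2).round().astype(int)
  print(z,[int(a) for a,(u,v) in zip(range(0,360,10),uv) if int(p[v,u,0])>int(p[v,u,1])+10])
print("cam",-R.T@t, R)
x0,y0=300,160
cv2.imwrite("pics/b.png",cv2.resize(p[y0:y0+90,x0:x0+100,::-1],None,fx=6,fy=6,interpolation=2))
E
```

```text
ctr [ 0.49282945 -0.20503567] r 0.05486738471763741
0.05 [80, 260]
0.09 [80, 90, 260]
cam [0.34188184 0.02380493 1.08243183] [[-0.16892123 -0.98562588 -0.00269166]
 [-0.96533988  0.16599455 -0.20140686]
 [ 0.19895861 -0.03142353 -0.97950397]]
```

View pics/b.png

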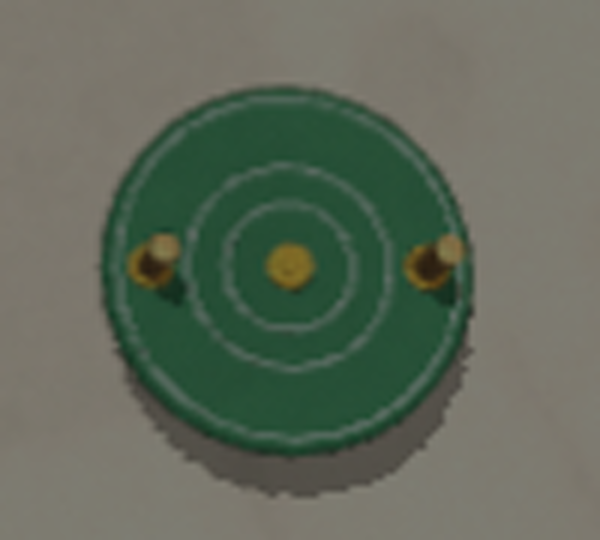

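Crop: the nut is at (290,265), the left collar at (152,267) and the right collar at (428,267). The right one is the peg on the −y side, and it moves towards +x when the disc turns counter-clockwise. My fit followed an inner ring, but it's concentric, so the centre should hold. I'll convert these points and work out the move in tool axes.

```bash
python3 - <<'E'
from h import *
f=ctrl.grab_frame("top")
uv=(np.array([[290,265],[152,267],[428,267]])+.5)/6-.5+[300,160]
nut=px2w(f,uv[:1],.056)[0]; col=px2w(f,uv[1:],.052)
c=(nut[:2]*.0+ (col[0]+col[1])[:2]/2); print(nut,col,c,np.linalg.norm(col[1]-col[0]))
s=ctrl.read_state(); R=np.array(s["eef_rot"]); v=col[1][:2]-c
print("peg ang",np.degrees(np.arctan2(v[1],v[0])))
u=R[:,1];n=R[:,2]
st=np.r_[c,.064]-.10*u+.053*n; st[2]=.064
print(st,R.T@(st-s["tcp_pos"]))
E
```

```text
[ 0.49205579 -0.20484575  0.056     ] [[ 0.50115738 -0.15161625  0.052     ]
 [ 0.48250575 -0.25972686  0.052     ]] [ 0.49183157 -0.20567155] 0.10970773745419755
peg ang -99.78851681170092
[ 0.40879877 -0.28257769  0.064     ] [ 0.12100274  0.32250151 -0.19686015]
```

Collar spacing comes out at 109.7 mm against a true 110 mm, so the measurement is good. I'll go above the start point with the fingers closing.

```bash
python3 -m handwheel '[[0,0.04,-0.025,0,0,0,1],[0,0.081,-0.05,0,0,0,1],[0,0.121,-0.074,0,0,0,1],[0,0.161,-0.098,0,0,0,1],[0,0.202,-0.123,0,0,0,1],[0,0.242,-0.148,0,0,0,1],[0,0.282,-0.172,0,0,0,1],[0,0.322,-0.197,0,0,0,1]]'; python3 -m handwheel '[[0,0,0,0,0,0,1],[0,0,0,0,0,0,1],[0,0,0,0,0,0,1]]'
```

```text
time_s: 1.3
tcp_pos: [0.4094, -0.2812, 0.1853]
eef_rot: [[0.001, 0.967, 0.257], [-0.001, 0.257, -0.967], [-1.0, 0.0, 0.001]]
force: [0.1, -0.6, -0.1]
finger_gap: 0.0297
time_s: 1.6
tcp_pos: [0.4076, -0.2835, 0.185]
eef_rot: [[-0.0, 0.967, 0.256], [-0.0, 0.256, -0.967], [-1.0, -0.0, 0.0]]
force: [-0.5, 0.1, 0.4]
finger_gap: 0.0056
```

```bash
python3 - <<'E'
from h import *
s=ctrl.read_state(); R=np.array(s["eef_rot"]); c=np.array([.4918,-.2055,.064]); d=c-.10*R[:,1]+.053*R[:,2]; d[2]=.064
print(s["time_s"],s["tcp_pos"],s["finger_gap"],R.round(3),R.T@(d-s["tcp_pos"]))
fs=[ctrl.grab_frame(n)["pixels"] for n in("top","side")]
cv2.imwrite("pics/c.png",np.hstack([cv2.resize(fs[0][150:290,260:430],None,fx=2.2,fy=2.2),cv2.resize(fs[1][80:220,230:400],None,fx=2.2,fy=2.2)])[:,:,::-1])
E
```

```text
1.6 [ 0.40763518 -0.28349544  0.18501071] 0.005553485539195519 [[-0.     0.967  0.256]
 [-0.     0.256 -0.967]
 [-1.    -0.     0.   ]] [ 0.12100987  0.00136862 -0.0009053 ]
```

View pics/c.png

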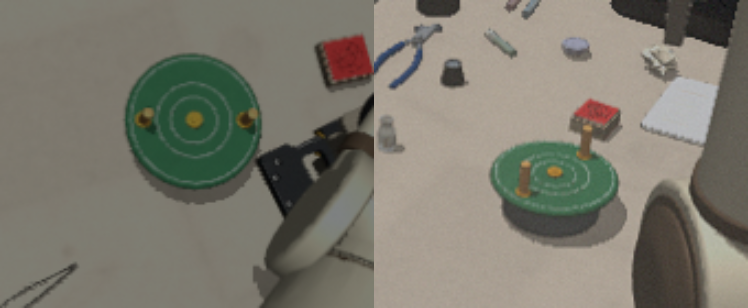

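The left half shows the disc with its pegs unmoved at (145,118) and (246,118), and the dark gripper at lower right (300,165), behind the right peg and clear of the disc. I'll lower there, check, then push.

```bash
python3 -m handwheel '[[0.04,0.001,-0.001,0,0,0,1],[0.08,0.001,-0.001,0,0,0,1],[0.11,0.001,-0.001,0,0,0,1],[0.12,0.001,-0.001,0,0,0,1],[0.12,0.001,-0.001,0,0,0,1],[0.12,0.001,-0.001,0,0,0,1]]'
```

```text
time_s: 2.3
tcp_pos: [0.4096, -0.2828, 0.0666]
eef_rot: [[0.002, 0.967, 0.256], [-0.002, 0.256, -0.967], [-1.0, 0.001, 0.002]]
force: [0.5, -0.1, 0.4]
finger_gap: 0.0006
```

```bash
python3 -m handwheel '[[0,0.02,0,0,0,0,1],[0,0.046,0,0,0,0,1],[0,0.074,0,0,0,0,1],[0,0.102,0,0,0,0,1],[-0.045,0.102,0,0,0,0,1],[-0.09,0.09,0,0,0,0,1],[-0.12,0.05,0,0,0,0,1],[-0.13,0.01,0,0,0,0,1]]'
python3 - <<'E'
from h import *
out=[]
for i in range(8):
    f=ctrl.grab_frame("top"); out.append(cv2.resize(f["pixels"][160:250,300:400],None,fx=2,fy=2))
print(ctrl.read_state()["time_s"])
cv2.imwrite("pics/d.png",np.vstack([np.hstack(out[:4]),np.hstack(out[4:])])[:,:,::-1])
E
```

```text
time_s: 3.1
tcp_pos: [0.4204, -0.2815, 0.202]
eef_rot: [[0.008, 0.966, 0.259], [-0.009, 0.259, -0.966], [-1.0, 0.005, 0.01]]
force: [0.7, -1.1, -0.7]
finger_gap: 0.0004
3.5
```

View pics/d.png

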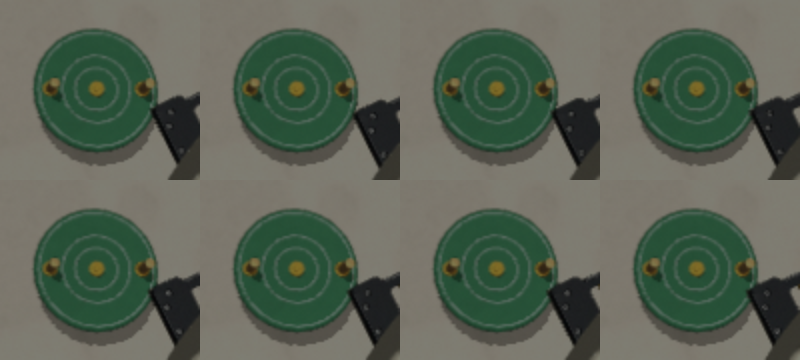

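The disc is standing still with its pegs at their original places, so that push missed or did not take. I'll go back down and creep forward to see where the fingers are relative to the peg.

```bash
python3 - <<'E'
from h import *
s=ctrl.read_state(); R=np.array(s["eef_rot"]); c=np.array([.4918,-.2055,.064]); d=c-.10*R[:,1]+.053*R[:,2]; d[2]=.064
print(s["tcp_pos"],R.T@(d-s["tcp_pos"]), s["force"],s["finger_gap"])
E
```

```text
[ 0.41926122 -0.27835477  0.1947017 ] [ 0.13070154 -0.01111909  0.00139924] [-0.13722995 -0.03318097 -0.00309189] 0.0006229295922269152
```

```bash
python3 -m handwheel '[[0.04,-0.01,0,0,0,0,1],[0.08,-0.01,0,0,0,0,1],[0.115,-0.01,0,0,0,0,1],[0.13,-0.01,0,0,0,0,1],[0.13,-0.01,0,0,0,0,1],[0.13,-0.01,0,0,0,0,1]]'; python3 -m handwheel '[[0,0.02,0,0,0,0,1],[0,0.04,0,0,0,0,1],[0,0.04,0,0,0,0,1],[0,0.04,0,0,0,0,1]]'; python3 - <<'E'
from h import *
fs=[ctrl.grab_frame(n)["pixels"] for n in("top","side")]
cv2.imwrite("pics/e.png",np.hstack([cv2.resize(fs[0][150:250,290:410],None,fx=3,fy=3),cv2.resize(fs[1][100:200,260:380],None,fx=3,fy=3)])[:,:,::-1])
E
```

```text
time_s: 4.1
tcp_pos: [0.4095, -0.2813, 0.0652]
eef_rot: [[-0.0, 0.966, 0.258], [0.0, 0.258, -0.966], [-1.0, -0.0, -0.0]]
force: [-0.3, -0.6, -0.1]
finger_gap: 0.0005
time_s: 4.5
tcp_pos: [0.4483, -0.2716, 0.0662]
eef_rot: [[0.001, 0.966, 0.258], [-0.002, 0.258, -0.966], [-1.0, 0.001, 0.002]]
force: [0.2, 0.8, -0.4]
finger_gap: 0.0004
```

View pics/e.png

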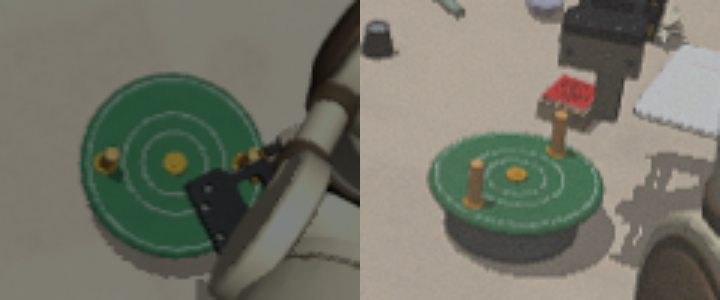

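Side crop (right half): the fingertips are at about (607,117) and the −y peg is at (560,110–155). I'll project the expected positions to compare.

```bash
python3 - <<'E'
from h import *
s=ctrl.read_state(); T=np.array(s["tcp_pos"]); R0=np.array(s["eef_rot"])
f=ctrl.grab_frame("side"); K,d,R,t=cam(f)
P=np.array([T,T+.01*R0[:,1],T+.018*R0[:,2],T-.018*R0[:,2],[.4825,-.2597,.09],[.4825,-.2597,.052],[.5012,-.1516,.09],[.492,-.2055,.056]])
uv=cv2.projectPoints(P,cv2.Rodrigues(R)[0],t,K,d)[0].reshape(-1,2)
print(T,"cam",-R.T@t); print(((uv-[260,100]+.5)*3+[360,0]).round())
out=cv2.resize(f["pixels"][80:180,280:400],None,fx=6,fy=6,interpolation=2)
for u in uv[:4]: cv2.circle(out,tuple(int(a) for a in (u-[280,80]+.5)*6),3,(255,0,0),-1)
for u in uv[4:]: cv2.circle(out,tuple(int(a) for a in (u-[280,80]+.5)*6),3,(255,0,255),-1)
cv2.imwrite("pics/f.png",out[:,:,::-1])
E
```

```text
[ 0.44741616 -0.27146687  0.06556819] cam [0.07472542 0.64601846 0.69367116]
[[600. 146.]
 [589. 144.]
 [605. 136.]
 [596. 157.]
 [561. 115.]
 [556. 152.]
 [477. 165.]
 [516. 173.]]
```

View pics/f.png

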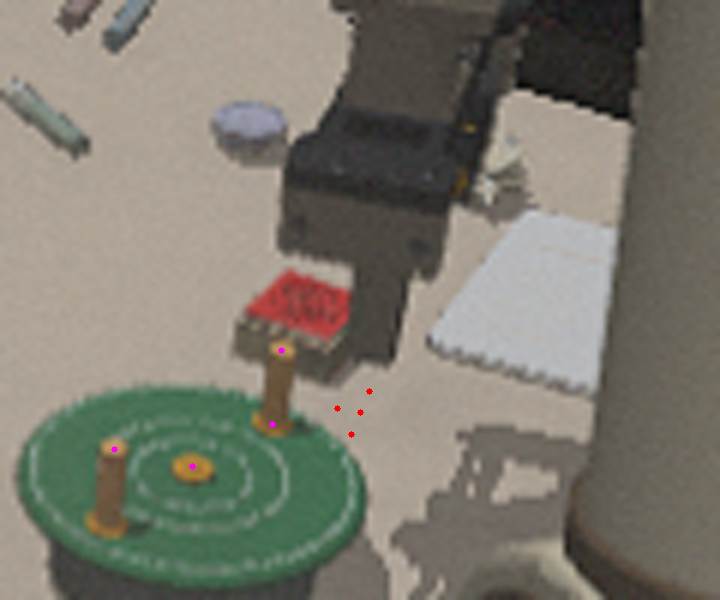

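The pegs project exactly where they appear. The fingertip, though, shows about 45–70 px above its projected place at (360,412), so the closed fingertips are either about 25–35 mm higher than the TCP reading or further out in −y. That explains the miss. I'll back off beside the disc and lower towards the table to settle which it is.

```bash
python3 -m handwheel '[[0,-0.04,0,0,0,0,1],[0,-0.07,0,0,0,0,1],[0.03,-0.07,0,0,0,0,1],[0.05,-0.07,0,0,0,0,1],[0.056,-0.07,0,0,0,0,1],[0.056,-0.07,0,0,0,0,1],[0.056,-0.07,0,0,0,0,1]]'; python3 - <<'E'
from h import *
s=ctrl.read_state(); T=np.array(s["tcp_pos"]); R0=np.array(s["eef_rot"])
f=ctrl.grab_frame("side"); K,d,R,t=cam(f)
P=np.array([T,T+.01*R0[:,1],T+.018*R0[:,2],T-.018*R0[:,2]])
uv=cv2.projectPoints(P,cv2.Rodrigues(R)[0],t,K,d)[0].reshape(-1,2)
print(T,s["force"],s["finger_gap"])
out=cv2.resize(f["pixels"][100:200,290:410],None,fx=6,fy=6,interpolation=2)
for u in uv: cv2.circle(out,tuple(int(a) for a in (u-[290,100]+.5)*6),3,(255,0,0),-1)
cv2.imwrite("pics/g.png",out[:,:,::-1])
E
```

```text
time_s: 5.35
tcp_pos: [0.3805, -0.2897, 0.0099]
eef_rot: [[0.001, 0.966, 0.257], [-0.001, 0.257, -0.966], [-1.0, 0.001, 0.001]]
force: [0.2, -0.2, 0.1]
finger_gap: 0.0007
[ 0.38046397 -0.28972722  0.00993275] [ 0.24318495 -0.22995516  0.08224901] 0.0007081963427404681
```

View pics/g.png

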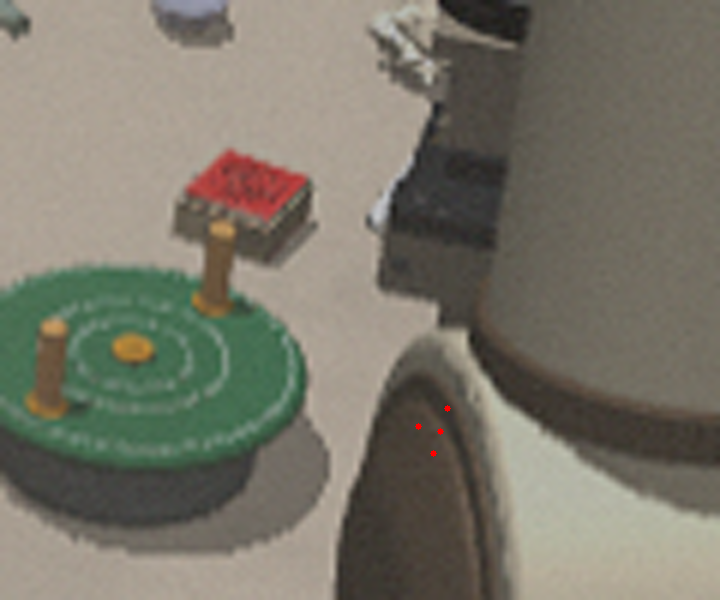

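The elbow hides the fingertip in this view, and there is no contact at reading z = 0.010. I'll feel for the table in small steps.

```bash
python3 -m handwheel '[[0.005,0,0,0,0,0,1],[0.009,0,0,0,0,0,1],[0.009,0,0,0,0,0,1]]' | egrep 'time|tcp|force'; python3 -m handwheel '[[0.003,0,0,0,0,0,1],[0.003,0,0,0,0,0,1]]'| egrep 'time|tcp|force'; python3 - <<'E'
from h import *
T=np.array([.4474,-.2715,.0656]);u=np.array([.966,.258,0]);n=np.array([.258,-.966,0]);z=np.array([0,0,1])
f=ctrl.grab_frame("side"); K,d,R,t=cam(f)
def pr(P): return ((cv2.projectPoints(np.array(P),cv2.Rodrigues(R)[0],t,K,d)[0].reshape(-1,2)-[280,80]+.5)*6).round()
for h in(.088,):
  print("body bottom, 4 corners (f.png px)",pr([T+h*z+a*.0945*n+b*.0375*u for a in(-1,1) for b in(-1,1)]).tolist())
print("tip corners",pr([T+a*.018*n+b*.01*u for a in(-1,1) for b in(-1,1)]).tolist())
E
```

```text
time_s: 5.7
tcp_pos: [0.3797, -0.2887, -0.0005]
force: [0.4, -0.3, -1.3]
time_s: 5.9
tcp_pos: [0.3798, -0.2888, -0.0034]
force: [0.5, -0.9, 0.4]
body bottom, 4 corners (f.png px) [[436.0, 365.0], [245.0, 327.0], [517.0, 149.0], [347.0, 119.0]]
tip corners [[375.0, 439.0], [329.0, 429.0], [392.0, 396.0], [347.0, 387.0]]
```

No contact at −3 mm either, so the tip is higher than the reading and the error is in height. I'll keep feeling down.

```bash
for i in 1 2; do python3 -m handwheel '[[0.005,0,0,0,0,0,1],[0.01,0,0,0,0,0,1],[0.01,0,0,0,0,0,1]]' | egrep 'time|tcp|force'; done
```

```text
time_s: 6.25
tcp_pos: [0.3794, -0.2884, -0.014]
force: [0.1, 0.2, 0.1]
time_s: 6.55
tcp_pos: [0.3795, -0.2885, -0.0239]
force: [0.2, -0.4, 0.3]
```

```bash
for i in 1 2 3; do python3 -m handwheel '[[0.004,0,0,0,0,0,1],[0.004,0,0,0,0,0,1]]' | egrep 'time|tcp|force'; done
```

```text
time_s: 6.75
tcp_pos: [0.3797, -0.2888, -0.0275]
force: [0.7, 0.4, -0.1]
time_s: 6.95
tcp_pos: [0.3803, -0.2894, -0.0293]
force: [-4.5, 5.3, 17.3]
time_s: 7.15
tcp_pos: [0.3804, -0.2894, -0.0295]
force: [-15.9, 17.7, 58.5]
```

The table contact came at reading z ≈ −0.029, so the real tip is about 29 mm higher than the reading. The first push therefore passed just over the 90 mm peg tops. I'll lift straight away to a true tip height of about 66 mm, which is reading 0.037.

```bash
python3 -m handwheel '[[-0.03,0,0,0,0,0,1],[-0.06,0,0,0,0,0,1],[-0.073,0,0,0,0,0,1],[-0.073,0,0,0,0,0,1],[-0.073,0,0,0,0,0,1]]'; python3 - <<'E'
from h import *
s=ctrl.read_state(); R=np.array(s["eef_rot"]); print((R.T@(np.array(s["tcp_pos"])-[.4918,-.2055,0])).round(4))
E
```

```text
time_s: 7.65
tcp_pos: [0.3795, -0.2886, 0.037]
eef_rot: [[-0.001, 0.966, 0.257], [0.001, 0.257, -0.966], [-1.0, -0.001, -0.001]]
force: [-0.0, -0.2, 0.5]
finger_gap: 0.0003
[-0.037  -0.1298  0.0514]
```

Free again, at s = −0.130 along the push line. Now the push, then lift and back off.

```bash
python3 -m handwheel '[[0,0.024,0,0,0,0,1],[0,0.05,0,0,0,0,1],[0,0.077,0,0,0,0,1],[0,0.104,0,0,0,0,1],[0,0.131,0,0,0,0,1],[-0.045,0.131,0,0,0,0,1],[-0.09,0.11,0,0,0,0,1],[-0.13,0.07,0,0,0,0,1]]'
python3 - <<'E'
from h import *
out=[]
for i in range(8):
    f=ctrl.grab_frame("top"); out.append(cv2.resize(f["pixels"][160:250,300:400],None,fx=2,fy=2))
print(ctrl.read_state()["time_s"])
cv2.imwrite("pics/i.png",np.vstack([np.hstack(out[:4]),np.hstack(out[4:])])[:,:,::-1])
E
```

```text
time_s: 8.45
tcp_pos: [0.4524, -0.2693, 0.1633]
eef_rot: [[-0.001, 0.966, 0.259], [0.001, 0.259, -0.966], [-1.0, -0.001, -0.002]]
force: [-0.8, -1.3, 1.0]
finger_gap: 0.0003
8.85
```

View pics/i.png

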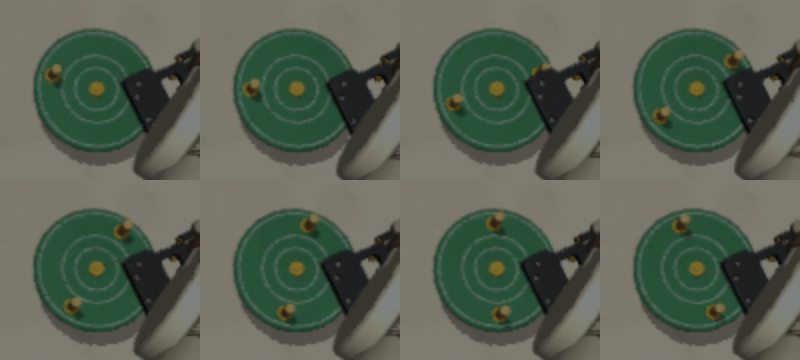

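The disc is spinning counter-clockwise at roughly 15–17° per 0.05 s (about 5–6 rad/s), with the left peg going from (53,75) down to (500,314) and the hand above and clear. I'll retreat while it coasts, then measure.

```bash
python3 -m handwheel '[[-0.02,-0.04,0.02,0,0,0,1],[-0.03,-0.08,0.05,0,0,0,1],[-0.03,-0.12,0.08,0,0,0,1],[-0.03,-0.15,0.11,0,0,0,1],[-0.03,-0.15,0.12,0,0,0,1],[-0.03,-0.15,0.12,0,0,0,1],[-0.03,-0.15,0.12,0,0,0,1],[-0.03,-0.15,0.12,0,0,0,1]]' | egrep 'time|tcp|force'; for i in 1 2; do python3 -m handwheel '[[0,0,0,0,0,0,1],[0,0,0,0,0,0,1],[0,0,0,0,0,0,1],[0,0,0,0,0,0,1],[0,0,0,0,0,0,1],[0,0,0,0,0,0,1],[0,0,0,0,0,0,1],[0,0,0,0,0,0,1]]' | egrep 'time|force';done
python3 - <<'E'
from h import *
out=[];prev=None;tot=0;A=[]
for i in range(30):
    f=ctrl.grab_frame("top"); p=f["pixels"]; K,d,R,t=cam(f)
    a=np.radians(np.arange(0,360,1.)); v=0
    P=np.c_[.4918+.055*np.cos(a),-.2055+.055*np.sin(a),np.full(360,.053)]
    uv=cv2.projectPoints(P,cv2.Rodrigues(R)[0],t,K,d)[0].reshape(-1,2).astype(np.float32)
    q=cv2.remap(p,uv[None,:,0],uv[None,:,1],1)[0].astype(float)
    w=np.clip(q[:,0]-q[:,1]-5,0,None); th=np.angle((w*np.exp(2j*a)).sum())/2; A.append(2*th)
    if i in(0,29): out.append(p)
A=np.unwrap(A)/2; print("deg",np.degrees(A-A[0]).round(0), "rate",(A[-1]-A[0])/(29*.05), ctrl.read_state()["time_s"])
f=out[-1]; cv2.imwrite("pics/j.png",cv2.resize(f[130:300,120:420],None,fx=2.5,fy=2.5)[:,:,::-1])
E
```

```text
time_s: 9.65
tcp_pos: [0.3389, -0.4229, 0.1928]
force: [-0.5, -0.3, 0.1]
time_s: 10.45
force: [-0.7, 0.1, 0.1]
time_s: 11.25
force: [0.4, -0.1, 0.2]
deg [  0.  16.  32.  49.  66.  82.  96. 111. 128. 145. 161. 176. 192. 208.
 225. 242. 257. 269. 285. 302. 318. 333. 349. 364. 380. 396. 411. 428.
 442. 456.] rate 5.484687219883938 12.75
```

View pics/j.png

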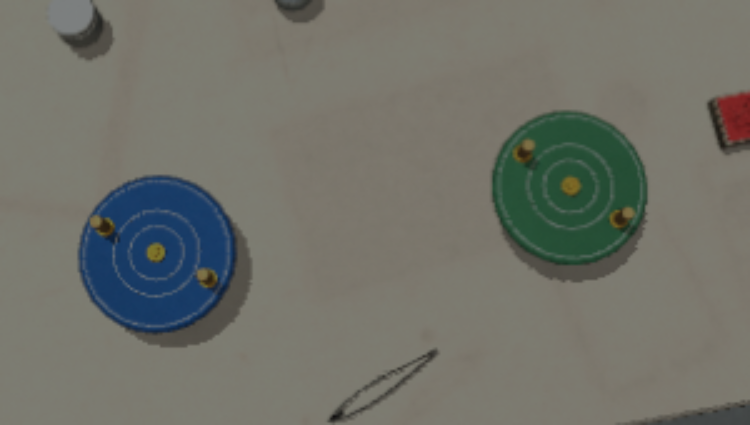

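The last frame shows the blue disc with its pegs as at the start, upper-left (102,227) and lower-right (207,278). The green disc has turned, with pegs at (525,152) and (622,218), and the hand is out of the area. Over 1.45 s hands-off it turned 456° counter-clockwise, still coasting at about 5.5 rad/s. I'm handing in.

```bash
python3 -c "
from rig import ctrl
print(ctrl.finish_job())"
```

```text
the job is handed in; nothing more can be done
None
```

The green disc is spinning freely counter-clockwise. I pushed its −y side peg towards +x with the closed fingers at about 0.27 m/s, then lifted the hand and moved it clear.

**Last checks, at 12.75 s:**
- **Coasting:** the disc turned 456° counter-clockwise in 1.45 s with the hand off, and was still going at about 5.5 rad/s.
- **Blue turntable:** its pegs look the same as at the start by eye; I did not measure the angle.
- **Hand:** it is clear of both turntables, with the force reading near 0 N.

**What went wrong on the way:**
- **First push missed:** it passed just over the pegs, because the TCP height reading disagrees with reality. The real fingertips are about 29 mm higher than the reading says. I found this from the side camera and by touching the table, and corrected for it.
- **Table press:** while feeling for the table, the fingertips briefly pressed it with about 60 N. That is under the 120 N wrist limit. It is above the 40 N limit for the arm and gripper body, though only the fingertips should have been touching.

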